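# Free the stuck lid of the game-piece jar

### The job

Open the jar held in the wooden clamp: its lid is stuck, so break it loose with a short hard twist counter-clockwise, spin it round to its stop and lift it straight off, then lay it down top up in the aluminium tray. The thread is thin plastic, so do not keep wrenching against the stop or pull hard while the lid is still caught, do not drop the lid, and leave the other things on the bench alone.

Things in the scene. Friction and masses are not known exactly. Their poses are not given: they have to be found in the camera images.
- lid_center (a point): centre (on the axis, half-way up) of the grey twelve-sided screw lid on the clamped jar: 56 mm across flats (flats' normals along its x axis and every 30 deg from it), 58 mm over corners, 32 mm tall, about 60 g, z axis up; a pale pointer rib on top shows its x axis. Unscrews counter-clockwise seen from above. Stuck by dried crust: a hard twist of 0.4 to 0.8 N m over about 20 to 30 deg breaks it loose.
- lid_top (a point): centre of the lid's top, 16 mm above lid_center. Once loose the lid spins almost freely and does not rise. Two lugs run under a collar on the neck; somewhere between 98 and 155 deg from the start (it differs from jar to jar and is hidden) they meet a springy end stop (28 N m/rad), and only in the last 6 deg or so before it can the lid be lifted off (30 mm up clears the neck). 1.5 mm of play round the neck. The thread bears 65 N.
- jar_seat (a point): where lid_center lies when the lid is fully on, 138 mm above the bench, on the fixed jar's axis, z up; its x axis is parallel to the lid's at the start. Clear jar 72 mm across, shoulder 30 mm below this point, neck 38 mm across up to 12 mm above it. Held in a wooden clamp: board 110 (x) x 150 (y) x 18 mm, jaws at +-y up to 70 mm above the bench.
- tray_floor (a point): centre of the inner floor of the open aluminium tray (fixed), 5 mm above the bench; inside 142 mm along its x axis and 122 mm along its y axis, walls 4 mm thick and 28 mm high above the bench. The lid's centre is 16 mm above the floor when it lies in it top up.
- truck: bystander, to be left alone: small wooden toy truck, about 85 x 51 x 54 mm; origin centre of its underside
- tape: bystander, to be left alone: cardboard ring lying flat, 90 mm across, 24 mm tall; origin centre of its underside
- jar2: bystander, to be left alone: another, wider-capped closed jar standing loose on the bench, 68 mm across, 95 mm tall, not in a clamp; origin centre of its underside
- spray: bystander, to be left alone: spray bottle, 60 mm across, 186 mm tall; origin centre of its underside
- game_box: bystander, to be left alone: flat cardboard box 170 x 100 x 40 mm; origin centre of its underside
- driver: bystander, to be left alone: screwdriver lying on the bench; origin on its underside
- skittle: bystander, to be left alone: small wooden skittle, 44 mm across, 100 mm tall; origin centre of its underside
Things that resemble listed ones, but are neither listed nor needed, are in the scene too. There is more than one size of the part that bears tray_floor; the job needs the larger. Of the things that look like the part that bears jar_seat, the larger one is meant.

How it is judged:
By the outcome, as a careful person would: the job done as asked, in the order asked, and still so for the second after the job is handed in, with the robot touching nothing.
It also fails if it takes over 72 s, if anything falls off the work surface, if the arm or the gripper's body presses on something with over 40 N, if the wrist force passes 120 N, or if a joint passes its speed limit or range.

### The arm

A 6-joint arm with a two-finger parallel gripper is mounted at the origin on the work surface. World frame = base frame: x ahead of the robot, y to its left, z up, the work surface at z = 0. Lengths are in m, angles in rad, forces in N, time in s.
With the tool pointing down it reaches from about 0.3 to 0.85 m from the base axis. Payload 5.4 kg.
Tool frame: the origin (TCP) lies on the centre line of the jaws, within the pads' length; the fingertips stand 25 mm ahead of it and the grasp point (between the pads) lies 6 mm ahead of it (nose_length is the z of the fingertips in the tool frame, in m); z points along the fingers, y is the direction in which the jaws open and shut (so a half turn about z gives the same grasp; the last joint's range is limited). The gripper opens to 85 mm and grips with 20 to 120 N. Pads are 22 mm wide; open, the fingers measure 114 mm over their backs; the gripper's body (76 mm by 85 mm) begins 54 mm behind the grasp point. The pads swing forward as they close: fully open they stand 13 mm farther back than shut.
Start: joints at [0.959, 0.158, 1.597, -0, 1.386, -0.21], TCP at [0.225, 0.529, 0.22] pointing down, gripper open.
Joint ranges: [-2.91, 2.91], [-0.94, 2.29], [0.18, 2.7], [-1.29, 4.43], [0.17, 2.64], [-3, 3]. Speed limits (rad/s): [2.57, 2.57, 3.14, 3.14, 3.14, 3.14].

### API

Orientations are given as a unit quaternion [x, y, z, w].
In Python, from rig import read_state, get_image, calibration, close_job, nose_length gives the robot as it stands. The module is installed in compiled form; this text tells all that it offers.
- The arm moves only by the tool play_rows, never from a script. Its argument "commands" is a list that holds one entry, the list of rows, each a list of 6 numbers: the shift along the tool's x, y, z in units of 25 mm (1.0 is 25 mm), then the turn, a rotation vector about the tool's x, y, z in units of 10 degrees (1.0 is 10 degrees). A call has 1 to 10 rows; each row is the pose to reach, as a shift and turn from the pose measured when the call began, along the tool's axes at that moment; what a row does not reach only later rows make up. A row lasts 1/8 s, in which the tool goes at most 62.5 mm and 10.7 degrees, less where a joint would pass 70% of its speed; a pose out of reach is approached as far as the arm can. A call with a gripper value outside its range is refused whole. "gripper" is the finger opening in mm, from 0 to 85.4, set as the call begins (left out, the last holds). The fingers move at their own pace and stop on an object; the grip force is fixed at half the most. Time passes only in rows, so rows that repeat a pose let the fingers close. It gives the time, the measured TCP pose, the force and the opening at its end, in the units of the state.
- read_state(): the state, without advancing time (a new reading comes with each control period).
- get_image(name): name is "scene" or "top" or "wrist"; returns the picture (384x512x3 uint8, blue, green, red); there is no depth.
- calibration(name): a dict with "mtx" (3x3 intrinsics, pixels), "view" (4x4, takes a point from world to camera coordinates). Camera axes: x right, y down, z forward; pixel columns grow to the right and rows downward; lengths in m; the calibration is good to about 2 mm. A picture is of the moment at which its call begins: read the wrist's pose just before it. calibration takes no time and is no camera call; for the wrist camera it gives the pose at the moment of the call.
- close_job(): hands the job in, once; it reports no verdict.
The state is a dict: "clock": time; "joint_pos": joint angles; "joint_vel": joint speeds; "effort": joint torques, N m; "tcp_pos": TCP position; "orientation": TCP orientation; "wrist_force": force on the tool from outside, world axes, zero at the start; "moment": the same for the moment, N m; "opening": finger opening in m.
Only numpy, scipy, OpenCV 4.12 (cv2) and the standard library are available. Lean on these libraries where they do the work, as an engineer would, in place of code of your own. Each camera call takes 0.05 s, during which the arm holds its last target.

## Working session

There is one attempt and no reset: what is moved stays moved. The work goes in short steps, Python scripts to look and compute and a tool call to move; the robot and the scene stay as the last step left them, time stands still between calls to the robot, and variables do not carry over. Pictures are saved under pics/ and viewed, and the job is handed in when it is done.

Besides the shell and the picture viewer there is one more tool, called after "Emit:" as a command line: name --argument value ..., lists and objects as JSON in quotes. play_rows: Moves the arm, as the interface text tells. Its arguments: {"type":"object","properties":{"commands":{"type":"array"},"gripper":{"type":"number"}},"required":["commands"]}

```bash
mkdir -p pics; python3 - <<'E'
from rig import *
import cv2,numpy as np
print(read_state(), nose_length)
for n in ["scene","top","wrist"]:
    c=calibration(n); print(n,np.round(c["mtx"],1).tolist(),np.round(c["view"],4).tolist())
    cv2.imwrite(f"pics/{n}0.png",get_image(n))
E
```

```text
{'clock': 0.0, 'joint_pos': array([ 9.58915274e-01,  1.59072847e-01,  1.59824700e+00,  4.33291688e-06,
        1.38618736e+00, -2.10086118e-01]), 'joint_vel': array([ 0.00089186, -0.00111349,  0.00044259, -0.0002379 ,  0.00095669,
       -0.000294  ]), 'effort': array([-8.96144888e-05, -3.96007383e+01, -3.31425941e+01, -4.07451707e-04,
        8.39942135e-03, -2.13880327e-05]), 'tcp_pos': array([0.22451008, 0.52868032, 0.21909615]), 'orientation': array([ 1.99549129e-01,  9.79887355e-01, -8.76711116e-04, -3.84394342e-04]), 'wrist_force': array([ 0.03501492,  0.28433471, -0.09451378]), 'moment': array([-0.00031405,  0.01261002, -0.00899319]), 'opening': 0.08543235333172303} 0.025
scene [[466.0, 0.0, 261.5], [0.0, 466.0, 182.5], [0.0, 0.0, 1.0]] [[-0.6936, 0.7204, 0.0044, 0.4059], [0.4631, 0.4506, -0.7633, -0.1472], [-0.5518, -0.5273, -0.6461, 1.9558], [0.0, 0.0, 0.0, 1.0]]
top [[366.1, 0.0, 262.0], [0.0, 366.1, 186.5], [0.0, 0.0, 1.0]] [[-0.0065, -1.0, -0.0008, -0.0533], [-0.9859, 0.0066, -0.1674, 0.5369], [0.1674, -0.0003, -0.9859, 1.2375], [0.0, 0.0, 0.0, 1.0]]
wrist [[336.5, 0.0, 258.2], [0.0, 336.5, 194.1], [0.0, 0.0, 1.0]] [[0.392, 0.9199, -0.0007, -0.5742], [0.8822, -0.3757, 0.2837, -0.0369], [0.2608, -0.1119, -0.9589, 0.379], [0.0, 0.0, 0.0, 1.0]]
```

View pics/scene0.png

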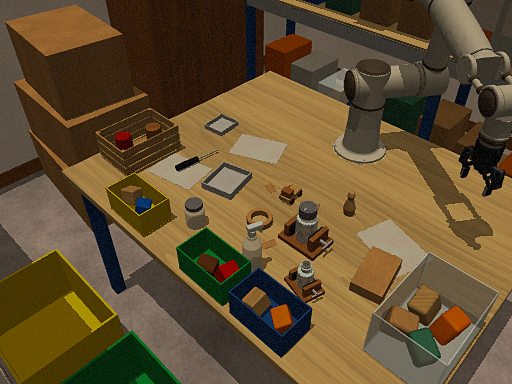

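View pics/top0.png

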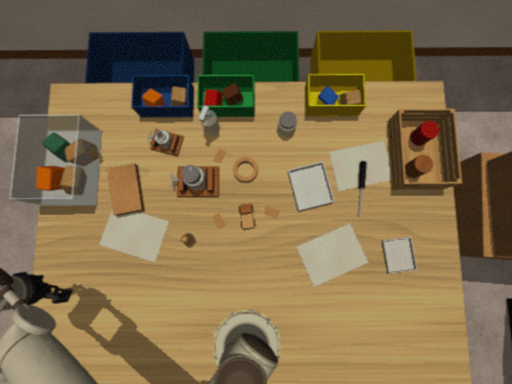

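View pics/wrist0.png

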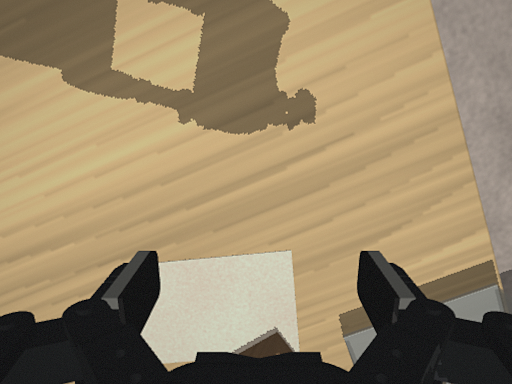

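The top view shows the large clamped jar at about (193,178) and a smaller decoy at (162,138). The large tray is at about (311,187) and the small tray at (398,255). I'll enlarge these.

```bash
python3 - <<'E'
import cv2,numpy as np
t=cv2.imread("pics/top0.png");s=cv2.imread("pics/scene0.png")
a=cv2.resize(t[150:210,160:230],None,fx=8,fy=8,interpolation=cv2.INTER_CUBIC)[:, :560]
cv2.imwrite("pics/tz.png",a)
cv2.imwrite("pics/sz.png",cv2.resize(s[190:265,265:345],None,fx=7,fy=7,interpolation=cv2.INTER_CUBIC))
cv2.imwrite("pics/trz.png",cv2.resize(t[150:220,275:345],None,fx=8,fy=8,interpolation=cv2.INTER_CUBIC))
E
```

```text
(no output)
```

View pics/tz.png

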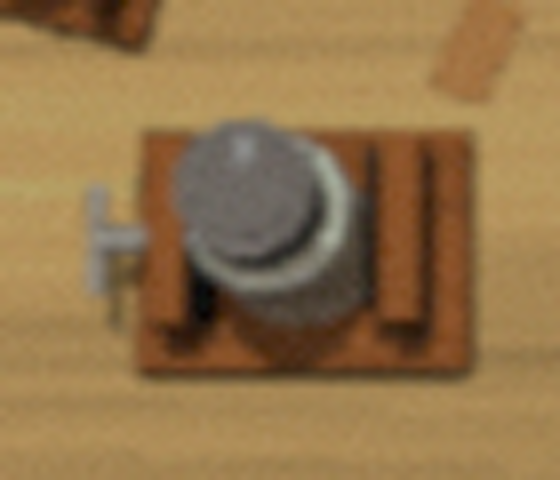

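View pics/sz.png

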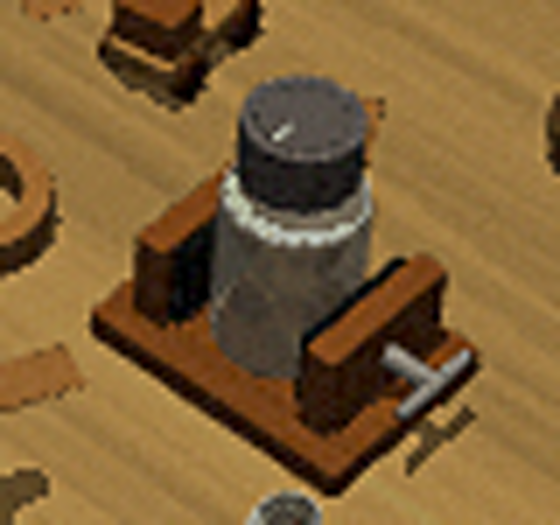

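View pics/trz.png

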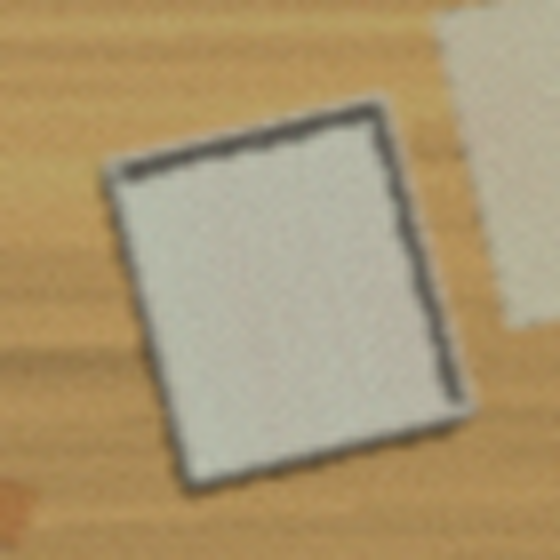

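```bash
cat > h.py <<'E'
from rig import *
import cv2,numpy as np
from scipy.spatial.transform import Rotation as R
def ray(n,u,v,z,c=None):
    c=c or calibration(n);V=c["view"];K=c["mtx"]
    d=V[:3,:3].T@np.linalg.solve(K,[u,v,1]);o=-V[:3,:3].T@V[:3,3]
    return o+d*(z-o[2])/d[2]
def proj(n,p,c=None):
    c=c or calibration(n);q=c["view"]@np.append(p,1);q=c["mtx"]@q[:3];return q[:2]/q[2]
E
python3 - <<'E'
from h import *
f=lambda x,y,ox,oy,s:((x+.5)/s-.5+ox,(y+.5)/s-.5+oy)
print("top",ray("top",*f(244,188,160,150,8),.154), "ribend",ray("top",*f(243,142,160,150,8),.154))
print("scene",ray("scene",*f(303,117,265,190,7),.154),"rib", ray("scene",*f(290,127,265,190,7),.154), ray("scene",*f(276,137,265,190,7),.154))
b=[ray("top",*f(x,y,160,150,8),.018) for x,y in[(140,130),(472,130),(472,372),(138,372)]];print("board",np.round(b,4),np.mean(b,0))
t=np.array([ray("top",*f(x,y,275,150,8),.028) for x,y in[(105,163),(380,93),(475,412),(188,490)]])
print(np.round(t,4),t.mean(0),[np.linalg.norm(t[i]-t[i-1]) for i in range(4)])
s=read_state();print(R.from_quat(s["orientation"]).as_matrix().round(3),s['tcp_pos'])
E
```

```text
top [0.56338187 0.17473924 0.154     ] ribend [0.582355   0.17564311 0.154     ]
scene [0.56050983 0.17596219 0.154     ] rib [0.56955367 0.17596339 0.154     ] [0.57884442 0.17564689 0.154     ]
board [[0.6189 0.2497 0.018 ]
 [0.6179 0.0996 0.018 ]
 [0.5074 0.0982 0.018 ]
 [0.5084 0.247  0.018 ]] [0.56315486 0.17360513 0.018     ]
[[ 0.5988 -0.1492  0.028 ]
 [ 0.6301 -0.2733  0.028 ]
 [ 0.4855 -0.3103  0.028 ]
 [ 0.4518 -0.1829  0.028 ]] [ 0.54155013 -0.22891944  0.028     ] [np.float64(0.15077619863896768), np.float64(0.12798472014281456), np.float64(0.1492562592296378), np.float64(0.1316919833834498)]
[[-0.92   0.391 -0.001]
 [ 0.391  0.92  -0.001]
 [ 0.    -0.001 -1.   ]] [0.22460932 0.52878502 0.21932724]
```

```bash
cat >> h.py <<'E'
def row(p,yaw_y):
    """row from measured pose to TCP p, jaws (tool y) at yaw_y deg, pointing straight down"""
    s=read_state();R0=R.from_quat(s["orientation"])
    a=np.radians(yaw_y);y=np.array([np.cos(a),np.sin(a),0]);z=np.array([0,0,-1.]);x=np.cross(y,z)
    R1=R.from_matrix(np.c_[x,y,z])
    d=R0.inv().apply(np.array(p)-s["tcp_pos"]);w=np.degrees((R0.inv()*R1).as_rotvec())
    print("tcp",s["tcp_pos"].round(4),"yaw",np.degrees(np.arctan2(*R0.as_matrix()[1::-1,1])).round(2),"row",(d/.025).round(3).tolist(),(w/10).round(3).tolist())
E
python3 - <<'E'
from h import *
row([.5625,.175,.30],-30)
c=calibration("wrist");V=c["view"];o=-V[:3,:3].T@V[:3,3];s=read_state();R0=R.from_quat(s["orientation"])
print("cam in tool",R0.inv().apply(o-s["tcp_pos"]),"fwd in tool",R0.inv().apply(V[2,:3]))
for h in (0,.05,.1,.15,.2): print(h,proj("wrist",s["tcp_pos"]+R0.apply([0,0,h])))
E
```

```text
tcp [0.2246 0.5288 0.2193] yaw 66.98 row [-17.973, -7.743, -3.221] [-0.008, 0.006, 9.698]
cam in tool [ 0.07154232 -0.00019477 -0.15421023] fwd in tool [-2.84071335e-01  6.45632948e-04  9.58802931e-01]
0 [258.42310989 243.74124979]
0.05 [258.29474475 210.62737889]
0.1 [258.21298891 189.53713305]
0.15 [258.15635727 174.92808284]
0.2 [258.11481104 164.21055869]
```

Emit:
play_rows --commands '[[[0, 0, -3.2, 0, 0, 0], [-2, -0.9, -3.2, 0, 0, 1], [-4, -1.8, -3.2, 0, 0, 2], [-6, -2.6, -3.2, 0, 0, 3], [-8, -3.5, -3.2, 0, 0, 4], [-10, -4.3, -3.2, 0, 0, 5], [-12, -5.2, -3.2, 0, 0, 6], [-14, -6, -3.2, 0, 0, 7], [-16, -6.9, -3.2, 0, 0, 8], [-18, -7.75, -3.2, 0, 0, 9]]]'

```text
clock: 1.4
tcp_pos: [0.5639, 0.1731, 0.2991]
orientation: [0.836, 0.549, -0.001, 0.0]
wrist_force: [-0.1, -0.2, 0.1]
opening: 0.0855
```

Emit:
play_rows --commands '[[[0, 0, 0, 0, 0, 0.7], [0, 0, 0, 0, 0, 0.7], [0, 0, 0, 0, 0, 0.7]]]'

```text
clock: 1.78
tcp_pos: [0.5635, 0.1736, 0.2991]
orientation: [0.867, 0.499, -0.001, 0.0]
wrist_force: [1.0, 0.1, -0.1]
opening: 0.0859
```

```bash
python3 - <<'E'
from h import *
row([.5625,.175,.30],-30)
s=read_state();print(s["joint_pos"],s["wrist_force"],s["moment"])
c=calibration("wrist");im=get_image("wrist");np.savez("w1.npz",V=c["view"],K=c["mtx"],im=im)
cv2.imwrite("pics/w1.png",im)
print(proj("wrist",[.5625,.175,.154],c))
E
```

```text
tcp [0.5635 0.1736 0.2991] yaw -30.2 row [0.027, -0.064, -0.038] [-0.005, 0.01, -0.02]
[ 9.45278534e-02  1.57574632e-01  1.44325415e+00 -8.40378936e-04
  1.54247299e+00  6.21576182e-01] [ 1.0440528   0.07431746 -0.14189227] [ 0.0291439  -0.04111049 -0.02617508]
[255.83223829 176.25290854]
```

View pics/w1.png

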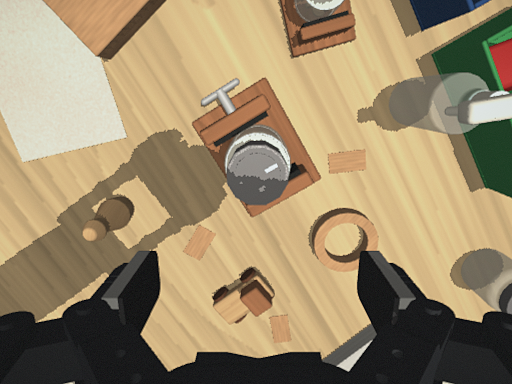

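```bash
python3 - <<'E'
from h import *
im=cv2.imread("pics/w1.png")
cv2.imwrite("pics/w1z.png",cv2.resize(im[125:215,215:305],None,fx=6.5,fy=6.5,interpolation=cv2.INTER_CUBIC))
d=np.load("w1.npz");c={"view":d["V"],"mtx":d["K"]}
# rectified top-plane patch: 1 px = .25mm, columns +x, rows -y
n=280;pts=[];src=[]
for (a,b) in [(0,0),(n,0),(n,n),(0,n)]:
    src.append([a,b]);pts.append(proj("wrist",[.5625+(a-n/2)*.00025,.175-(b-n/2)*.00025,.154],c))
H=cv2.getPerspectiveTransform(np.float32(pts),np.float32(src))
w=cv2.warpPerspective(im,H,(n,n),flags=cv2.INTER_CUBIC)
cv2.imwrite("pics/rect1.png",cv2.resize(w,None,fx=2,fy=2))
E
```

```text
(no output)
```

View pics/w1z.png

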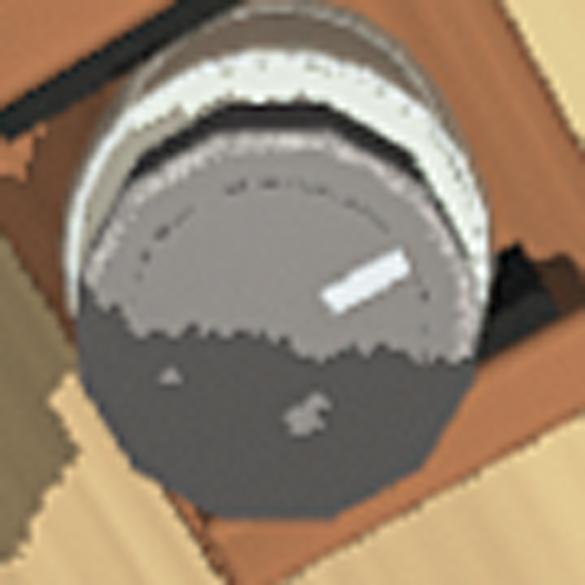

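View pics/rect1.png

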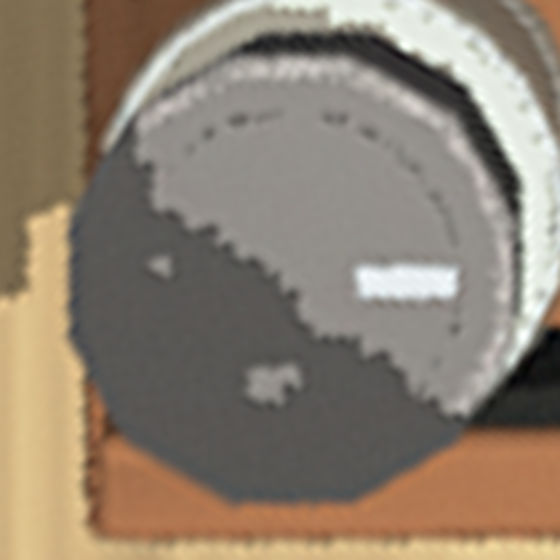

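```bash
python3 - <<'E'
from h import *
row([.5638,.175,.151],-30)
E
```

```text
tcp [0.5635 0.1737 0.2992] yaw -30.2 row [0.059, -0.012, 5.928] [-0.004, 0.009, -0.02]
```

Emit:
play_rows --commands '[[[0.05, 0, 1.5, 0, 0, 0], [0.05, 0, 3, 0, 0, 0], [0.05, 0, 4, 0, 0, 0], [0.05, 0, 5, 0, 0, 0], [0.05, 0, 5.6, 0, 0, 0], [0.05, 0, 5.9, 0, 0, 0], [0.05, 0, 5.9, 0, 0, 0], [0.05, 0, 5.9, 0, 0, 0]]]'

```text
clock: 2.82
tcp_pos: [0.5647, 0.1748, 0.1528]
orientation: [0.867, 0.499, 0.0, 0.001]
wrist_force: [-0.3, -0.2, 0.1]
opening: 0.0855
```

```bash
python3 - <<'E'
from h import *
row([.5638,.175,.151],-30)
s=read_state();print(s["wrist_force"],s["moment"],s["opening"])
c=calibration("wrist");im=get_image("wrist");cv2.imwrite("pics/w2.png",im)
n=280;pts=[];src=[]
for (a,b) in [(0,0),(n,0),(n,n),(0,n)]:
    src.append([a,b]);pts.append(proj("wrist",[.5638+(a-n/2)*.00025,.175-(b-n/2)*.00025,.154],c))
H=cv2.getPerspectiveTransform(np.float32(pts),np.float32(src))
cv2.imwrite("pics/rect2.png",cv2.resize(cv2.warpPerspective(im,H,(n,n),flags=cv2.INTER_CUBIC),None,fx=2,fy=2))
E
```

```text
tcp [0.5647 0.1748 0.1528] yaw -30.19 row [-0.01, -0.034, 0.073] [0.005, 0.002, -0.019]
[-0.29972102 -0.23852139  0.10873489] [-0.05924625 -0.01032116 -0.00955151] 0.08548517947224818
```

View pics/w2.png

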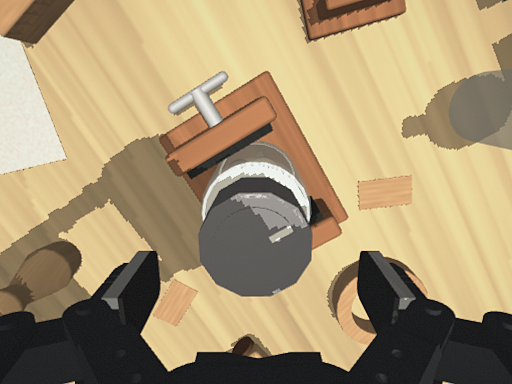

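View pics/rect2.png

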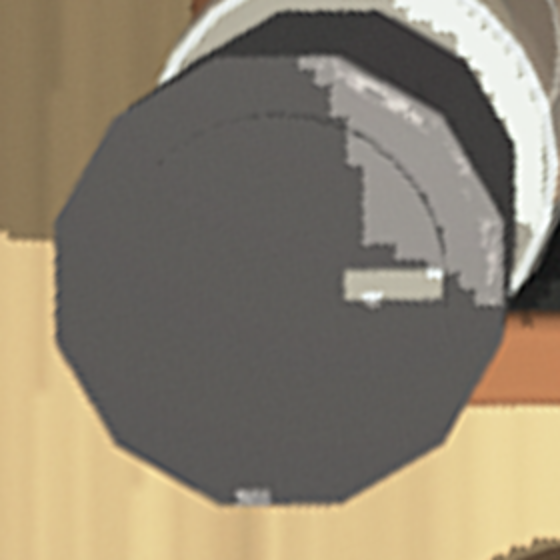

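The lid centre measures (0.5638, 0.175) with yaw about 0°, as estimated. I'll close the gripper on it.

Emit:
play_rows --commands '[[[0, -0.03, 0.06, 0, 0, -0.02], [0, -0.03, 0.06, 0, 0, -0.02], [0, -0.03, 0.06, 0, 0, -0.02], [0, -0.03, 0.06, 0, 0, -0.02], [0, -0.03, 0.06, 0, 0, -0.02], [0, -0.03, 0.06, 0, 0, -0.02], [0, -0.03, 0.06, 0, 0, -0.02], [0, -0.03, 0.06, 0, 0, -0.02]]]' --gripper 30

```text
clock: 3.88
tcp_pos: [0.564, 0.1751, 0.1513]
orientation: [0.866, 0.5, 0.0, 0.001]
wrist_force: [-0.5, -0.4, -0.0]
opening: 0.0299
```

```bash
python3 - <<'E'
from h import *
row([.5638,.175,.151],-30)
s=read_state();print(s["wrist_force"],s["moment"],s["opening"])
im=get_image("wrist");cv2.imwrite("pics/w3.png",im)
E
```

```text
tcp [0.564  0.1751 0.1513] yaw -30.0 row [-0.01, -0.005, 0.013] [0.005, 0.002, 0.0]
[-0.47262239 -0.39769513 -0.03130571] [ 0.05034916 -0.00331739 -0.01609028] 0.029906625793915693
```

View pics/w3.png

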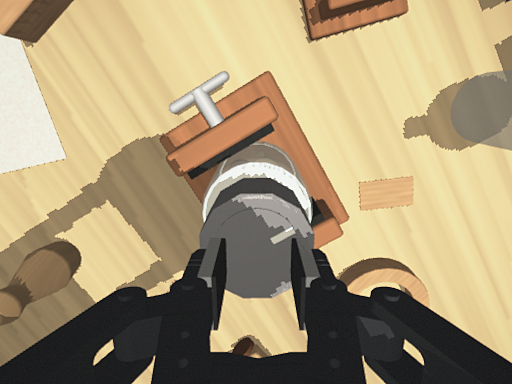

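The fingers closed to 30 mm with no contact. By their image size, the tips seem to sit above the lid, which doesn't fit the stated nose length. I'll check from the fixed camera.

```bash
python3 - <<'E'
from h import *
im=get_image("scene");s=read_state();t=s["tcp_pos"]
for z in(.12,.126,.151,.17): print(z,proj("scene",[t[0],t[1],z]))
u,v=proj("scene",t).astype(int)
z=cv2.resize(im[v-60:v+50,u-60:u+60],None,fx=5,fy=5,interpolation=cv2.INTER_CUBIC)
print(u,v);cv2.imwrite("pics/s3.png",z)
E
```

```text
0.12 [306.21150568 214.55019104]
0.126 [306.33771668 213.18366118]
0.151 [306.87083619 207.41139289]
0.17 [307.28399218 202.93801088]
306 207
```

View pics/s3.png

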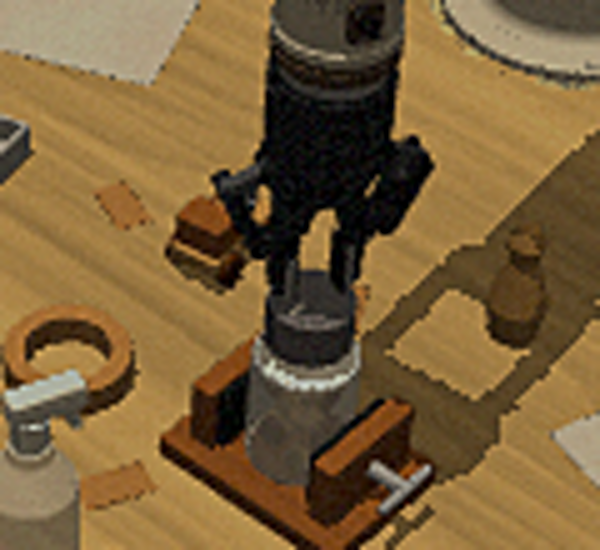

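Scene and wrist views agree. The true fingertips are at z≈0.172, about 21 mm behind the reported TCP rather than 25 mm ahead, so the gripper sits roughly 46 mm higher than described. I'll open, go lower and check the tips again.

Emit:
play_rows --commands '[[[0, 0, -0.2, 0, 0, 0], [0, 0, -0.2, 0, 0, 0], [0, 0, -0.2, 0, 0, 0], [0, 0, -0.2, 0, 0, 0], [0, 0, -0.2, 0, 0, 0], [0, 0, -0.2, 0, 0, 0]]]' --gripper 85

```text
clock: 4.72
tcp_pos: [0.564, 0.1751, 0.1562]
orientation: [0.866, 0.5, -0.0, 0.0]
wrist_force: [-0.3, 0.1, -0.2]
opening: 0.0849
```

Emit:
play_rows --commands '[[[0, 0, 0.5, 0, 0, 0], [0, 0, 1, 0, 0, 0], [0, 0, 1.4, 0, 0, 0], [0, 0, 1.7, 0, 0, 0], [0, 0, 1.8, 0, 0, 0], [0, 0, 1.8, 0, 0, 0]]]'

```text
clock: 5.48
tcp_pos: [0.5641, 0.1751, 0.1113]
orientation: [0.866, 0.5, 0.0, 0.001]
wrist_force: [-0.3, -0.5, 0.6]
opening: 0.0852
```

```bash
python3 - <<'E'
from h import *
row([.5638,.175,.101],-30)
s=read_state();print(s["wrist_force"],s["moment"],s["opening"])
cv2.imwrite("pics/w4.png",get_image("wrist"))
im=get_image("scene")
cv2.imwrite("pics/s4.png",cv2.resize(im[147:257,246:366],None,fx=5,fy=5,interpolation=cv2.INTER_CUBIC))
E
```

```text
tcp [0.5641 0.1751 0.1113] yaw -30.0 row [-0.008, -0.009, 0.41] [0.005, 0.003, 0.0]
[-0.26199683 -0.49417981  0.64400871] [-0.00709231 -0.02788584 -0.03025221] 0.08521037103694958
```

View pics/w4.png

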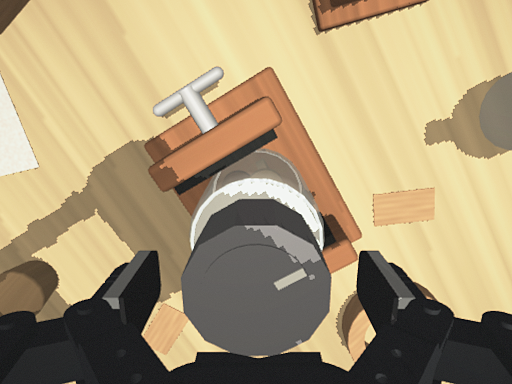

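View pics/s4.png

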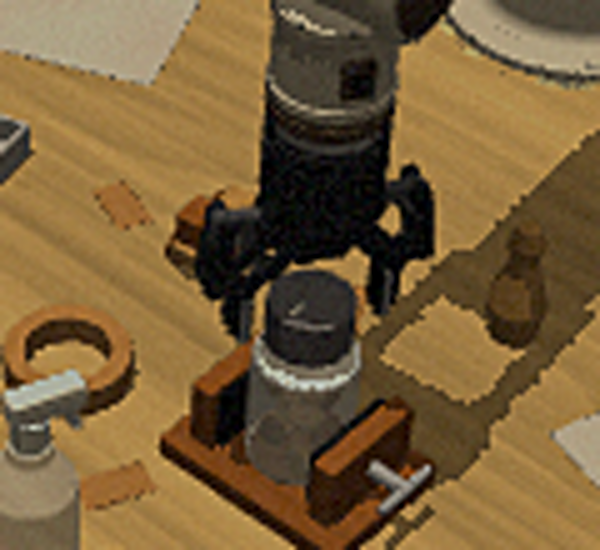

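Emit:
play_rows --commands '[[[0, 0, 0.2, 0, 0, 0], [0, 0, 0.4, 0, 0, 0], [0, 0, 0.4, 0, 0, 0], [0, 0, 0.4, 0, 0, 0]]]'

```text
clock: 6.08
tcp_pos: [0.5644, 0.1751, 0.1017]
orientation: [0.866, 0.5, 0.0, 0.001]
wrist_force: [0.9, 1.2, -0.6]
opening: 0.0849
```

Emit:
play_rows --commands '[[[0, 0, 0, 0, 0, 0], [0, 0, 0, 0, 0, 0], [0, 0, 0, 0, 0, 0], [0, 0, 0, 0, 0, 0], [0, 0, 0, 0, 0, 0], [0, 0, 0, 0, 0, 0]]]' --gripper 30

```text
clock: 6.82
tcp_pos: [0.5645, 0.1753, 0.102]
orientation: [0.866, 0.5, 0.001, 0.001]
wrist_force: [-1.2, 0.7, 5.1]
opening: 0.0551
```

```bash
python3 - <<'E'
from h import *
row([.5638,.175,.101],-30)
s=read_state();print(s["wrist_force"],s["moment"],s["opening"],s["joint_pos"])
cv2.imwrite("pics/w5.png",get_image("wrist"))
im=get_image("scene")
cv2.imwrite("pics/s5.png",cv2.resize(im[147:257,246:366],None,fx=5,fy=5,interpolation=cv2.INTER_CUBIC))
E
```

```text
tcp [0.5645 0.1753 0.102 ] yaw -29.99 row [-0.023, -0.019, 0.041] [0.01, -0.002, 0.001]
[-1.20565801  0.71975461  5.08071759] [0.13555606 0.29954978 0.00052146] 0.05511276046930064 [ 9.71881079e-02  3.13499227e-01  1.65772330e+00 -8.00306366e-04
  1.16884782e+00  6.20972348e-01]
```

View pics/w5.png

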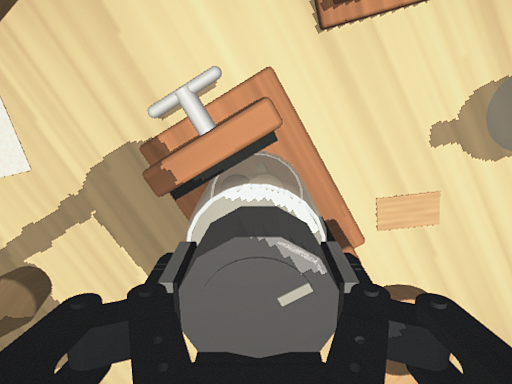

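View pics/s5.png

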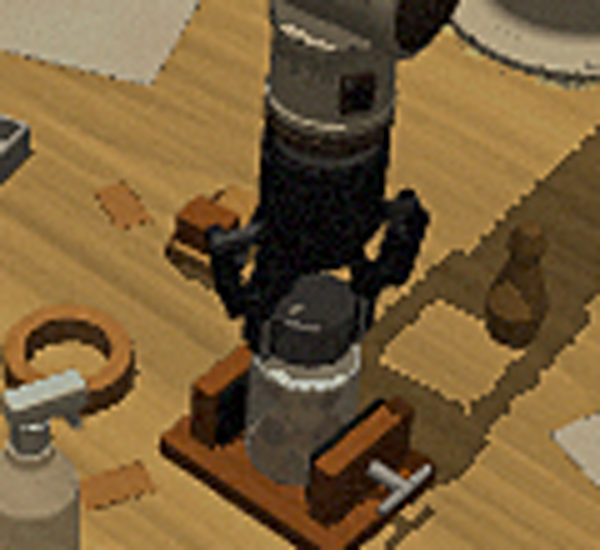

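The lid is now gripped, with the opening at 55.1 mm and the tips at about z 0.127. Next is the short hard break-loose twist.

Emit:
play_rows --commands '[[[0, 0, 0, 0, 0, -1.07], [0, 0, 0, 0, 0, -2.14], [0, 0, 0, 0, 0, -3.2], [0, 0, 0, 0, 0, -3.2]]]'

```text
clock: 7.42
tcp_pos: [0.5645, 0.1755, 0.1021]
orientation: [0.695, 0.719, 0.001, 0.001]
wrist_force: [-1.3, 2.3, 5.1]
opening: 0.0553
```

```bash
python3 - <<'E'
from h import *
row([.5638,.175,.101],2)
s=read_state();print(s["wrist_force"],s["moment"],s["opening"],s["joint_pos"])
cv2.imwrite("pics/w6.png",get_image("wrist"))
E
```

```text
tcp [0.5645 0.1755 0.1021] yaw 1.92 row [-0.021, -0.028, 0.043] [0.01, 0.002, -0.008]
[-1.30728052  2.30816551  5.05981242] [0.33857009 0.29464601 0.1939167 ] 0.0552624964972372 [ 9.74731398e-02  3.13463530e-01  1.65769191e+00 -4.30471123e-04
  1.16873074e+00  6.40532538e-02]
```

View pics/w6.png

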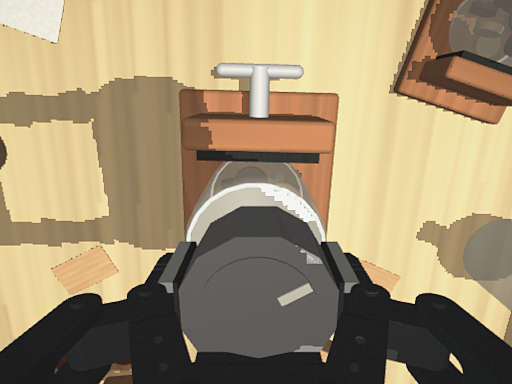

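The rib turned with the gripper, so the lid is moving with it. Continuing the spin.

Emit:
play_rows --commands '[[[0, 0, 0, 0, 0, -1], [0, 0, 0, 0, 0, -2], [0, 0, 0, 0, 0, -3], [0, 0, 0, 0, 0, -3]]]'

```text
clock: 7.98
tcp_pos: [0.5643, 0.1754, 0.1021]
orientation: [0.488, 0.873, 0.0, 0.001]
wrist_force: [-3.0, 1.4, 4.2]
opening: 0.0552
```

```bash
cat > st.py <<'E'
from h import *
row([.5638,.175,.101],2)
s=read_state();print(s["clock"],s["wrist_force"].round(2),s["moment"].round(3),s["opening"].round(4),s["joint_pos"][5].round(3))
E
python3 st.py
```

```text
tcp [0.5643 0.1754 0.1021] yaw 31.6 row [-0.004, -0.027, 0.042] [0.006, 0.005, 2.96]Traceback (most recent call last):
  File "st.py", line 3, in <module>
    s=read_state();print(s["clock"],s["wrist_force"].round(2),s["moment"].round(3),s["opening"].round(4),s["joint_pos"][5].round(3))
                                                                                   ^^^^^^^^^^^^^^^^^^
AttributeError: 'float' object has no attribute 'round'
```

```bash
sed -i 's/s\["opening"\].round(4)/round(s["opening"],4)/' st.py; python3 st.py
```

```text
tcp [0.5643 0.1754 0.1021] yaw 31.6 row [-0.004, -0.027, 0.042] [0.006, 0.005, 2.96]
7.975 [-3.01  1.4   4.16] [0.064 0.477 0.005] 0.0552 -0.454
```

Emit:
play_rows --commands '[[[0, 0, 0, 0, 0, -1], [0, 0, 0, 0, 0, -2], [0, 0, 0, 0, 0, -2.8], [0, 0, 0, 0, 0, -2.8]]]'

```text
clock: 8.48
tcp_pos: [0.5642, 0.1753, 0.102]
orientation: [0.265, 0.964, -0.0, 0.001]
wrist_force: [-2.4, 1.8, 4.3]
opening: 0.0553
```

```bash
python3 st.py
```

```text
tcp [0.5642 0.1753 0.102 ] yaw 59.29 row [0.009, -0.018, 0.041] [0.002, 0.008, 5.729]
8.475 [-2.43  1.8   4.32] [0.069 0.398 0.049] 0.0553 -0.937
```

Emit:
play_rows --commands '[[[0, 0, 0, 0, 0, -0.4], [0, 0, 0, 0, 0, -0.8], [0, 0, 0, 0, 0, -0.8]]]'

```text
clock: 8.85
tcp_pos: [0.5641, 0.1752, 0.102]
orientation: [0.199, 0.98, -0.0, 0.0]
wrist_force: [-3.4, 1.2, 4.5]
opening: 0.0554
```

```bash
python3 st.py
```

```text
tcp [0.5641 0.1752 0.102 ] yaw 67.0 row [0.007, -0.013, 0.041] [-0.0, 0.008, 6.5]
8.85 [-3.35  1.21  4.5 ] [ 0.106  0.518 -0.003] 0.0554 -1.072
```

Emit:
play_rows --commands '[[[0, 0, 0, 0, 0, -0.1], [0, 0, 0, 0, 0, -0.2], [0, 0, 0, 0, 0, -0.2]]]'

```text
clock: 9.22
tcp_pos: [0.564, 0.1752, 0.102]
orientation: [0.183, 0.983, -0.0, 0.0]
wrist_force: [-3.7, 2.1, 5.5]
opening: 0.0552
```

```bash
python3 st.py
```

```text
tcp [0.564  0.1752 0.102 ] yaw 68.96 row [0.005, -0.01, 0.04] [-0.002, 0.007, 6.696]
9.225 [-3.7   2.15  5.52] [ 0.144  0.518 -0.054] 0.0552 -1.106
```

Emit:
play_rows --commands '[[[0, 0, 0, 0, 0, -0.1], [0, 0, 0, 0, 0, -0.2], [0, 0, 0, 0, 0, -0.2]]]'

```text
clock: 9.6
tcp_pos: [0.564, 0.1751, 0.102]
orientation: [0.165, 0.986, -0.001, 0.0]
wrist_force: [-3.4, 1.6, 5.4]
opening: 0.0554
```

```bash
python3 st.py
```

```text
tcp [0.564  0.1751 0.102 ] yaw 70.97 row [0.007, -0.007, 0.04] [-0.002, 0.008, 6.897]
9.6 [-3.4   1.62  5.36] [ 0.057  0.484 -0.022] 0.0554 -1.141
```

Emit:
play_rows --commands '[[[0, 0, 0, 0, 0, -0.12], [0, 0, 0, 0, 0, -0.25], [0, 0, 0, 0, 0, -0.25]]]'

```text
clock: 9.98
tcp_pos: [0.5641, 0.175, 0.102]
orientation: [0.144, 0.99, -0.001, 0.0]
wrist_force: [-4.3, 0.8, 4.0]
opening: 0.0551
```

```bash
python3 st.py
```

```text
tcp [0.5641 0.175  0.102 ] yaw 73.48 row [0.009, -0.004, 0.04] [-0.002, 0.008, 7.148]
9.975 [-4.28  0.85  4.  ] [0.049 0.485 0.009] 0.0551 -1.185
```

Emit:
play_rows --commands '[[[0, 0, 0, 0, 0, -0.12], [0, 0, 0, 0, 0, -0.25], [0, 0, 0, 0, 0, -0.25]]]'

```text
clock: 10.35
tcp_pos: [0.5641, 0.1751, 0.102]
orientation: [0.122, 0.993, -0.001, 0.0]
wrist_force: [-2.4, 0.3, 4.4]
opening: 0.0554
```

```bash
python3 st.py
```

```text
tcp [0.5641 0.1751 0.102 ] yaw 76.0 row [0.011, -0.005, 0.039] [-0.002, 0.009, 7.4]
10.35 [-2.43  0.28  4.43] [0.093 0.468 0.031] 0.0554 -1.229
```

Emit:
play_rows --commands '[[[0, 0, 0, 0, 0, -0.12], [0, 0, 0, 0, 0, -0.25], [0, 0, 0, 0, 0, -0.25]]]'

```text
clock: 10.72
tcp_pos: [0.5642, 0.175, 0.102]
orientation: [0.1, 0.995, -0.001, 0.001]
wrist_force: [-2.3, -0.3, 4.0]
opening: 0.0553
```

```bash
python3 st.py
```

```text
tcp [0.5642 0.175  0.102 ] yaw 78.53 row [0.016, -0.003, 0.039] [-0.001, 0.011, 7.653]
10.725 [-2.32 -0.31  3.96] [ 0.097  0.376 -0.027] 0.0553 -1.273
```

Emit:
play_rows --commands '[[[0, 0, 0, 0, 0, -0.12], [0, 0, 0, 0, 0, -0.25], [0, 0, 0, 0, 0, -0.25]]]'

```text
clock: 11.1
tcp_pos: [0.5643, 0.175, 0.102]
orientation: [0.078, 0.997, -0.001, 0.001]
wrist_force: [-1.5, 1.1, 3.8]
opening: 0.0553
```

```bash
python3 st.py
```

```text
tcp [0.5643 0.175  0.102 ] yaw 81.05 row [0.02, -0.002, 0.039] [-0.001, 0.012, 7.905]
11.1 [-1.54  1.09  3.85] [0.083 0.272 0.031] 0.0553 -1.317
```

Emit:
play_rows --commands '[[[0, 0, 0, 0, 0, -0.12], [0, 0, 0, 0, 0, -0.25], [0, 0, 0, 0, 0, -0.25]]]'

```text
clock: 11.48
tcp_pos: [0.5643, 0.175, 0.102]
orientation: [0.056, 0.998, -0.001, 0.001]
wrist_force: [-2.9, 0.5, 4.1]
opening: 0.0554
```

```bash
python3 st.py
```

```text
tcp [0.5643 0.175  0.102 ] yaw 83.57 row [0.019, -0.003, 0.04] [-0.001, 0.012, 8.157]
11.475 [-2.9   0.53  4.09] [ 0.13   0.478 -0.022] 0.0554 -1.361
```

Emit:
play_rows --commands '[[[0, 0, 0, 0, 0, -0.12], [0, 0, 0, 0, 0, -0.25], [0, 0, 0, 0, 0, -0.25]]]'

```text
clock: 11.85
tcp_pos: [0.5642, 0.175, 0.102]
orientation: [0.034, 0.999, -0.001, 0.0]
wrist_force: [-2.4, 2.0, 4.6]
opening: 0.0554
```

```bash
python3 st.py
```

```text
tcp [0.5642 0.175  0.102 ] yaw 86.1 row [0.016, -0.003, 0.039] [-0.002, 0.01, 8.41]
11.85 [-2.4   2.    4.63] [ 0.133  0.563 -0.093] 0.0554 -1.405
```

Emit:
play_rows --commands '[[[0, 0, 0, 0, 0, -0.1], [0, 0, 0, 0, 0, -0.2], [0, 0, 0, 0, 0, -0.2]]]'

```text
clock: 12.22
tcp_pos: [0.5641, 0.1751, 0.102]
orientation: [0.016, 1.0, -0.001, 0.0]
wrist_force: [-3.6, 1.3, 5.9]
opening: 0.0552
```

```bash
python3 st.py
```

```text
tcp [0.5641 0.1751 0.102 ] yaw 88.14 row [0.012, -0.003, 0.039] [-0.003, 0.01, 8.614]
12.225 [-3.6   1.26  5.87] [0.151 0.504 0.007] 0.0552 -1.44
```

Not the stop yet, since the moment is still within noise. Continuing.

Emit:
play_rows --commands '[[[0, 0, 0, 0, 0, -0.12], [0, 0, 0, 0, 0, -0.25], [0, 0, 0, 0, 0, -0.25]]]'

```text
clock: 12.6
tcp_pos: [0.5641, 0.1751, 0.102]
orientation: [-0.006, 1.0, -0.001, 0.0]
wrist_force: [-3.5, 1.7, 4.2]
opening: 0.0554
```

```bash
python3 st.py
```

```text
tcp [0.5641 0.1751 0.102 ] yaw 90.68 row [0.011, -0.003, 0.039] [-0.004, 0.01, 8.868]
12.6 [-3.46  1.69  4.17] [ 0.116  0.535 -0.03 ] 0.0554 -1.485
```

Emit:
play_rows --commands '[[[0, 0, 0, 0, 0, -0.12], [0, 0, 0, 0, 0, -0.25], [0, 0, 0, 0, 0, -0.25]]]'

```text
clock: 12.98
tcp_pos: [0.5641, 0.1751, 0.102]
orientation: [-0.028, 1.0, -0.001, 0.0]
wrist_force: [-3.8, 1.8, 4.9]
opening: 0.0552
```

```bash
python3 st.py
```

```text
tcp [0.5641 0.1751 0.102 ] yaw 93.22 row [0.011, -0.002, 0.04] [-0.005, 0.01, 9.122]
12.975 [-3.76  1.8   4.93] [ 0.082  0.537 -0.038] 0.0552 -1.529
```

Emit:
play_rows --commands '[[[0, 0, 0, 0, 0, -0.12], [0, 0, 0, 0, 0, -0.25], [0, 0, 0, 0, 0, -0.25]]]'

```text
clock: 13.35
tcp_pos: [0.564, 0.1749, 0.102]
orientation: [-0.05, 0.999, -0.001, 0.0]
wrist_force: [-4.0, 0.6, 4.9]
opening: 0.0554
```

```bash
python3 st.py
```

```text
tcp [0.564  0.1749 0.102 ] yaw 95.75 row [0.009, 0.003, 0.038] [-0.006, 0.01, 9.375]
13.35 [-3.97  0.58  4.88] [ 0.037  0.527 -0.022] 0.0554 -1.573
```

Emit:
play_rows --commands '[[[0, 0, 0, 0, 0, -0.12], [0, 0, 0, 0, 0, -0.25], [0, 0, 0, 0, 0, -0.25]]]'

```text
clock: 13.72
tcp_pos: [0.564, 0.1749, 0.102]
orientation: [-0.072, 0.997, -0.001, 0.0]
wrist_force: [-3.4, 0.5, 5.4]
opening: 0.0556
```

```bash
python3 st.py
```

```text
tcp [0.564  0.1749 0.102 ] yaw 98.28 row [0.008, 0.007, 0.039] [-0.007, 0.011, 9.628]
13.725 [-3.42  0.53  5.43] [ 0.066  0.446 -0.023] 0.0556 -1.617
```

Emit:
play_rows --commands '[[[0, 0, 0, 0, 0, -0.12], [0, 0, 0, 0, 0, -0.25], [0, 0, 0, 0, 0, -0.25]]]'

```text
clock: 14.1
tcp_pos: [0.5641, 0.1747, 0.102]
orientation: [-0.094, 0.996, -0.001, 0.0]
wrist_force: [-3.8, 1.3, 5.0]
opening: 0.0552
```

```bash
python3 st.py; python3 -c "
from h import *
cv2.imwrite('pics/w7.png',get_image('wrist'))"
```

```text
tcp [0.5641 0.1747 0.102 ] yaw 100.8 row [0.009, 0.012, 0.04] [-0.008, 0.012, 9.88]
14.1 [-3.76  1.32  4.99] [ 0.036  0.461 -0.015] 0.0552 -1.661
```

View pics/w7.png

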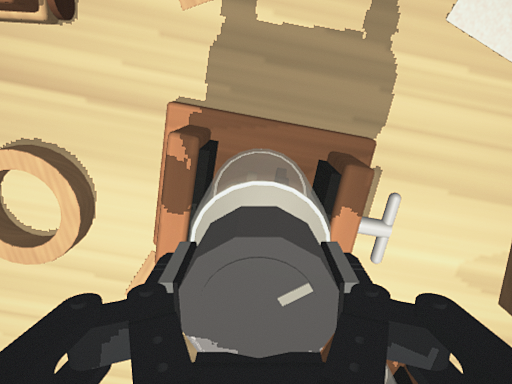

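The rib is still at the same place in the gripper view, (295,295), so nothing has slipped. At 131° now.

Emit:
play_rows --commands '[[[0, 0, 0, 0, 0, -0.12], [0, 0, 0, 0, 0, -0.25], [0, 0, 0, 0, 0, -0.25]]]'

```text
clock: 14.52
tcp_pos: [0.5641, 0.1747, 0.102]
orientation: [-0.116, 0.993, -0.001, 0.0]
wrist_force: [-3.3, 0.3, 5.1]
opening: 0.0556
```

```bash
python3 st.py
```

```text
tcp [0.5641 0.1747 0.102 ] yaw 103.3 row [0.009, 0.016, 0.039] [-0.009, 0.013, 10.13]
14.525 [-3.34  0.33  5.08] [0.034 0.457 0.069] 0.0556 -1.705
```

Emit:
play_rows --commands '[[[0, 0, 0, 0, 0, -0.12], [0, 0, 0, 0, 0, -0.25], [0, 0, 0, 0, 0, -0.25]]]'

```text
clock: 14.9
tcp_pos: [0.5642, 0.1747, 0.102]
orientation: [-0.138, 0.99, -0.001, 0.0]
wrist_force: [-3.3, 1.1, 4.7]
opening: 0.0554
```

```bash
python3 st.py
```

```text
tcp [0.5642 0.1747 0.102 ] yaw 105.82 row [0.011, 0.017, 0.04] [-0.009, 0.014, 10.382]
14.9 [-3.29  1.07  4.74] [-0.018  0.415  0.042] 0.0554 -1.749
```

Emit:
play_rows --commands '[[[0, 0, 0, 0, 0, -0.12], [0, 0, 0, 0, 0, -0.25], [0, 0, 0, 0, 0, -0.25]]]'

```text
clock: 15.28
tcp_pos: [0.5642, 0.1746, 0.102]
orientation: [-0.159, 0.987, -0.001, 0.0]
wrist_force: [-3.1, 0.3, 4.8]
opening: 0.0553
```

```bash
python3 st.py
```

```text
tcp [0.5642 0.1746 0.102 ] yaw 108.34 row [0.012, 0.019, 0.039] [-0.009, 0.014, 10.634]
15.275 [-3.07  0.27  4.76] [0.01  0.4   0.052] 0.0553 -1.793
```

Emit:
play_rows --commands '[[[0, 0, 0, 0, 0, -0.12], [0, 0, 0, 0, 0, -0.25], [0, 0, 0, 0, 0, -0.25]]]'

```text
clock: 15.65
tcp_pos: [0.5643, 0.1746, 0.102]
orientation: [-0.181, 0.983, -0.001, 0.0]
wrist_force: [-2.6, 0.3, 4.1]
opening: 0.0552
```

```bash
python3 st.py
```

```text
tcp [0.5643 0.1746 0.102 ] yaw 110.87 row [0.013, 0.021, 0.04] [-0.009, 0.015, 10.887]
15.65 [-2.61  0.29  4.12] [0.058 0.349 0.051] 0.0552 -1.837
```

Emit:
play_rows --commands '[[[0, 0, 0, 0, 0, -0.12], [0, 0, 0, 0, 0, -0.25], [0, 0, 0, 0, 0, -0.25]]]'

```text
clock: 16.02
tcp_pos: [0.5643, 0.1747, 0.102]
orientation: [-0.203, 0.979, -0.001, 0.0]
wrist_force: [-3.3, 1.7, 4.6]
opening: 0.0555
```

```bash
python3 st.py
```

```text
tcp [0.5643 0.1747 0.102 ] yaw 113.4 row [0.012, 0.02, 0.038] [-0.009, 0.015, 11.14]
16.025 [-3.25  1.73  4.58] [0.071 0.393 0.022] 0.0555 -1.881
```

Emit:
play_rows --commands '[[[0, 0, 0, 0, 0, -0.12], [0, 0, 0, 0, 0, -0.25], [0, 0, 0, 0, 0, -0.25]]]'

```text
clock: 16.4
tcp_pos: [0.5643, 0.1747, 0.102]
orientation: [-0.224, 0.975, -0.001, 0.0]
wrist_force: [-2.8, 0.9, 4.9]
opening: 0.0552
```

```bash
python3 st.py
```

```text
tcp [0.5643 0.1747 0.102 ] yaw 115.93 row [0.012, 0.019, 0.039] [-0.009, 0.015, 11.392]
16.4 [-2.79  0.9   4.92] [0.089 0.437 0.027] 0.0552 -1.925
```

Emit:
play_rows --commands '[[[0, 0, 0, 0, 0, -0.12], [0, 0, 0, 0, 0, -0.25], [0, 0, 0, 0, 0, -0.25]]]'

```text
clock: 16.77
tcp_pos: [0.5642, 0.1747, 0.102]
orientation: [-0.246, 0.969, -0.001, 0.0]
wrist_force: [-3.1, 2.0, 4.2]
opening: 0.0554
```

```bash
python3 st.py
```

```text
tcp [0.5642 0.1747 0.102 ] yaw 118.45 row [0.01, 0.018, 0.039] [-0.01, 0.015, 11.645]
16.775 [-3.05  2.04  4.19] [0.067 0.384 0.034] 0.0554 -1.969
```

Emit:
play_rows --commands '[[[0, 0, 0, 0, 0, -0.12], [0, 0, 0, 0, 0, -0.25], [0, 0, 0, 0, 0, -0.25]]]'

```text
clock: 17.15
tcp_pos: [0.5642, 0.1748, 0.102]
orientation: [-0.267, 0.964, -0.001, 0.0]
wrist_force: [-3.6, 1.7, 4.6]
opening: 0.0554
```

```bash
python3 st.py;python3 -c "
from h import *
cv2.imwrite('pics/w8.png',get_image('wrist'))"
```

```text
tcp [0.5642 0.1748 0.102 ] yaw 120.97 row [0.01, 0.017, 0.038] [-0.01, 0.014, 11.897]
17.15 [-3.59  1.68  4.57] [0.117 0.377 0.039] 0.0554 -2.013
```

View pics/w8.png

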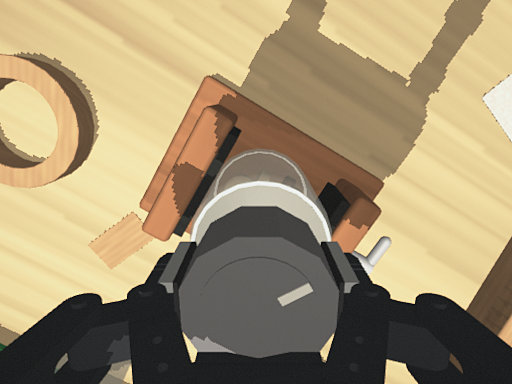

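Emit:
play_rows --commands '[[[0, 0, 0, 0, 0, -0.1], [0, 0, 0, 0, 0, -0.2], [0, 0, 0, 0, 0, -0.2]]]'

```text
clock: 17.58
tcp_pos: [0.5643, 0.1748, 0.102]
orientation: [-0.284, 0.959, -0.001, 0.0]
wrist_force: [-3.4, 0.7, 5.4]
opening: 0.0556
```

```bash
python3 st.py
```

```text
tcp [0.5643 0.1748 0.102 ] yaw 122.97 row [0.012, 0.016, 0.039] [-0.009, 0.014, 12.097]
17.575 [-3.41  0.71  5.41] [ 0.106  0.415 -0.17 ] 0.0556 -2.048
```

Emit:
play_rows --commands '[[[0, 0, 0, 0, 0, -0.1], [0, 0, 0, 0, 0, -0.1]]]'

```text
clock: 17.82
tcp_pos: [0.5642, 0.1749, 0.102]
orientation: [-0.292, 0.956, -0.001, 0.0]
wrist_force: [-3.4, 1.5, 4.0]
opening: 0.0554
```

```bash
python3 st.py
```

```text
tcp [0.5642 0.1749 0.102 ] yaw 123.97 row [0.011, 0.014, 0.039] [-0.009, 0.013, 12.197]
17.825 [-3.37  1.54  4.04] [ 0.186  0.432 -0.312] 0.0554 -2.066
```

The moment is now −0.31 N m at 154°, so this is the stop. I'll back off 2° and try a gentle lift.

Emit:
play_rows --commands '[[[0, 0, 0, 0, 0, 0.2], [0, 0, 0, 0, 0, 0.2], [0, 0, -0.04, 0, 0, 0.2], [0, 0, -0.08, 0, 0, 0.2], [0, 0, -0.12, 0, 0, 0.2]]]'

```text
clock: 18.45
tcp_pos: [0.5639, 0.1748, 0.1043]
orientation: [-0.275, 0.961, -0.001, -0.0]
wrist_force: [-0.8, 1.2, -2.1]
opening: 0.0554
```

```bash
python3 st.py
```

```text
tcp [0.5639 0.1748 0.1043] yaw 121.97 row [-0.001, 0.01, 0.133] [-0.012, 0.008, 11.997]
18.45 [-0.8   1.17 -2.14] [ 0.249 -0.007 -0.098] 0.0554 -2.031
```

Emit:
play_rows --commands '[[[0, 0, -0.08, 0, 0, 0], [0, 0, -0.16, 0, 0, 0], [0, 0, -0.24, 0, 0, 0], [0, 0, -0.24, 0, 0, 0]]]'

```text
clock: 18.95
tcp_pos: [0.5641, 0.1748, 0.1108]
orientation: [-0.275, 0.961, -0.001, 0.0]
wrist_force: [-1.4, 1.6, 0.4]
opening: 0.0553
```

```bash
python3 st.py
```

```text
tcp [0.5641 0.1748 0.1108] yaw 121.97 row [0.004, 0.014, 0.394] [-0.01, 0.011, 11.997]
18.95 [-1.38  1.62  0.37] [ 0.12   0.111 -0.025] 0.0553 -2.031
```

It's lifting freely. Straight up to clear the neck, then higher for travel.

Emit:
play_rows --commands '[[[0, 0, -0.3, 0, 0, 0], [0, 0, -0.6, 0, 0, 0], [0, 0, -1, 0, 0, 0], [0, 0, -1.5, 0, 0, 0], [0, 0, -2.2, 0, 0, 0], [0, 0, -3, 0, 0, 0], [0, 0, -4, 0, 0, 0], [0, 0, -5, 0, 0, 0], [0, 0, -5, 0, 0, 0]]]'

```text
clock: 20.08
tcp_pos: [0.5657, 0.1753, 0.2393]
orientation: [-0.275, 0.961, -0.002, 0.003]
wrist_force: [-0.1, 0.4, -0.9]
opening: 0.055
```

```bash
python3 st.py; python3 - <<'E'
from h import *
row([.5416,-.229,.236],13.5)
cv2.imwrite('pics/w9.png',get_image('wrist'));cv2.imwrite('pics/s9.png',get_image('scene'))
E
```

```text
tcp [0.5657 0.1753 0.2393] yaw 121.98 row [0.096, 0.058, 5.531] [0.013, 0.047, 11.998]
20.075 [-0.09  0.35 -0.88] [ 0.002 -0.024  0.051] 0.055 -2.031
tcp [0.5657 0.1753 0.2393] yaw 121.98 row [9.381, -13.206, 0.15] [0.008, 0.046, 10.848]
```

View pics/w9.png

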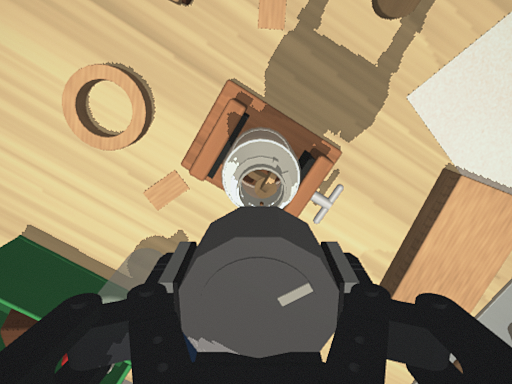

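View pics/s9.png

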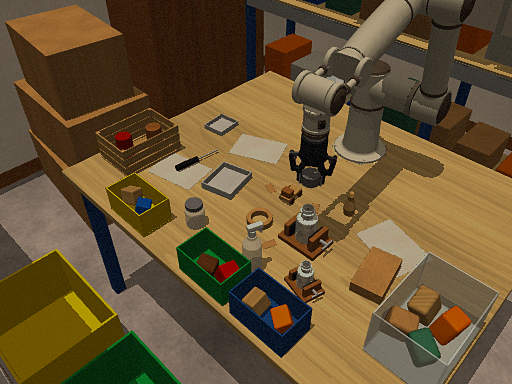

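The lid is off and the jar neck is open. The lid bottom is well clear, so I'll carry it over to the tray.

Emit:
play_rows --commands '[[[0.6, -0.8, 0, 0, 0.05, 0.7], [1.6, -2.3, 0, 0, 0.05, 1.6], [2.8, -3.9, 0, 0, 0.05, 2.6], [4, -5.6, 0, 0, 0.05, 3.6], [5.2, -7.3, 0, 0, 0.05, 4.6], [6.4, -9, 0, 0, 0.05, 5.6], [7.6, -10.7, 0, 0, 0.05, 6.6], [8.6, -12.1, 0, 0, 0.05, 7.6], [9.2, -12.9, 0, 0, 0.05, 8.6], [9.38, -13.2, 0, 0, 0.05, 9.6]]]'

```text
clock: 21.42
tcp_pos: [0.5385, -0.2304, 0.2345]
orientation: [0.533, 0.846, -0.002, -0.004]
wrist_force: [0.6, 0.4, 0.0]
opening: 0.0552
```

```bash
python3 - <<'E'
from h import *
row([.5416,-.229,.236],13.5)
E
```

```text
tcp [ 0.5385 -0.2304  0.2345] yaw 25.52 row [-0.004, 0.135, -0.059] [-0.048, -0.027, 1.202]
```

Emit:
play_rows --commands '[[[0, 0.13, 0, -0.04, -0.03, 1.2], [0, 0.13, 0, -0.04, -0.03, 1.2], [0, 0.13, 0, -0.04, -0.03, 1.2]]]'

```text
clock: 21.8
tcp_pos: [0.541, -0.2285, 0.2337]
orientation: [0.618, 0.786, -0.001, -0.001]
wrist_force: [-0.6, -0.7, -0.7]
opening: 0.0552
```

```bash
python3 - <<'E'
from h import *
row([.5416,-.229,.0],13.5)
print(read_state()["wrist_force"])
c=calibration("wrist");im=get_image("wrist")
a=np.radians(13.5);e=np.array([np.cos(a),np.sin(a),0]);f=np.array([-e[1],e[0],0]);C=np.array([.5416,-.229,.028])
q=np.int32([proj("wrist",C+i*.075*e+j*.065*f,c) for i,j in((1,1),(-1,1),(-1,-1),(1,-1))])
cv2.polylines(im,[q],True,(0,0,255),1)
cv2.imwrite('pics/w10.png',im)
E
```

```text
tcp [ 0.541  -0.2285  0.2337] yaw 13.68 row [-0.029, 0.042, 9.346] [-0.014, -0.003, 0.018]
[-0.62416083 -0.71679301 -0.71819636]
```

View pics/w10.png

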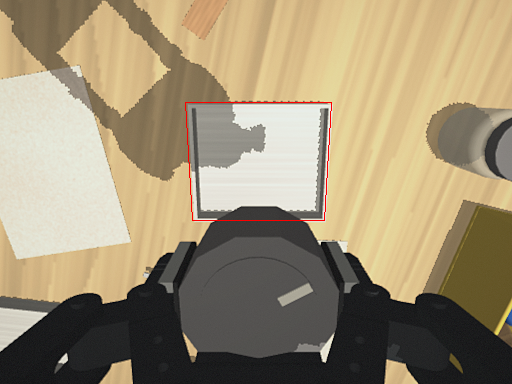

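The tray outline matches the image. Descending in stages.

Emit:
play_rows --commands '[[[0, 0.04, 0.8, 0, 0, 0], [0, 0.04, 2, 0, 0, 0], [0, 0.04, 3.4, 0, 0, 0], [0, 0.04, 4.8, 0, 0, 0], [0, 0.04, 6, 0, 0, 0], [0, 0.04, 7, 0, 0, 0], [0, 0.04, 7.8, 0, 0, 0], [0, 0.04, 8.1, 0, 0, 0], [0, 0.04, 8.1, 0, 0, 0], [0, 0.04, 8.1, 0, 0, 0]]]'

```text
clock: 23.1
tcp_pos: [0.5426, -0.229, 0.0326]
orientation: [0.618, 0.786, -0.001, 0.0]
wrist_force: [-0.2, -0.2, -0.7]
opening: 0.0551
```

```bash
python3 - <<'E'
from h import *
row([.5416,-.229,-.0145],13.5)
print(read_state()["wrist_force"])
cv2.imwrite('pics/w11.png',get_image("wrist"))
im=get_image("scene")
cv2.imwrite("pics/s11.png",cv2.resize(im[120:220,170:290],None,fx=5,fy=5,interpolation=cv2.INTER_CUBIC))
E
```

```text
tcp [ 0.5426 -0.229   0.0326] yaw 13.67 row [0.013, -0.036, 1.884] [-0.004, 0.009, 0.017]
[-0.21788242 -0.23646197 -0.74182762]
```

View pics/s11.png

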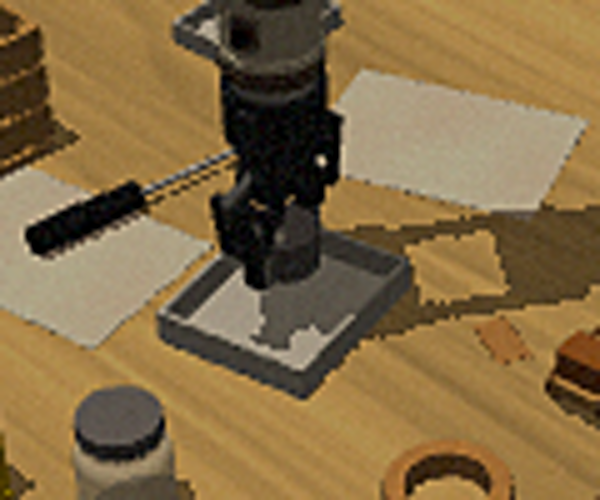

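View pics/w11.png

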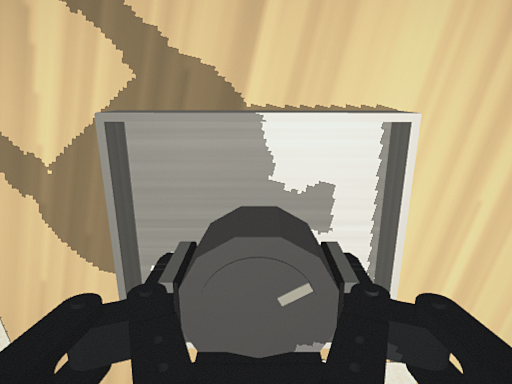

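Emit:
play_rows --commands '[[[0, -0.03, 0.4, 0, 0, 0], [0, -0.03, 0.8, 0, 0, 0], [0, -0.03, 1.2, 0, 0, 0], [0, -0.03, 1.5, 0, 0, 0], [0, -0.03, 1.7, 0, 0, 0], [0, -0.03, 1.76, 0, 0, 0], [0, -0.03, 1.76, 0, 0, 0]]]'

```text
clock: 24.08
tcp_pos: [0.542, -0.2294, -0.0111]
orientation: [0.618, 0.786, -0.001, 0.001]
wrist_force: [-0.2, 0.6, 0.0]
opening: 0.0552
```

```bash
python3 st.py
```

```text
tcp [ 0.542  -0.2294 -0.0111] yaw 13.67 row [15.502, 4.669, -4.515] [-0.001, 0.011, 1.167]
24.075 [-0.24  0.58  0.01] [ 0.097  0.073 -0.002] 0.0552 -0.842
```

Emit:
play_rows --commands '[[[0, 0, 0.04, 0, 0, 0], [0, 0, 0.08, 0, 0, 0], [0, 0, 0.08, 0, 0, 0]]]'

```text
clock: 24.45
tcp_pos: [0.5421, -0.2294, -0.0112]
orientation: [0.618, 0.786, -0.001, 0.0]
wrist_force: [-7.5, 4.2, 15.0]
opening: 0.0554
```

```bash
python3 st.py
```

```text
tcp [ 0.5421 -0.2294 -0.0112] yaw 13.71 row [15.502, 4.672, -4.517] [-0.004, 0.009, 1.171]
24.45 [-7.51  4.16 14.98] [0.697 0.94  0.112] 0.0554 -0.843
```

```bash
python3 - <<'E'
from h import *
im=get_image("scene")
cv2.imwrite("pics/s12.png",cv2.resize(im[150:200,195:265],None,fx=10,fy=10,interpolation=cv2.INTER_CUBIC))
cv2.imwrite("pics/w12.png",get_image("wrist"))
t=read_state()["tcp_pos"]
c=np.array([t[0],t[1],0])
for z in (.005,.009,.021,.037,.041):print(z,[((proj("scene",[c[0]+a,c[1]+b,z])-[195,150])*10).round() for a,b in((0,0),(.021,.02))])
E
```

```text
0.005 [array([310., 317.]), array([305., 366.])]
0.009 [array([309., 309.]), array([304., 358.])]
0.021 [array([308., 284.]), array([303., 334.])]
0.037 [array([306., 252.]), array([301., 301.])]
0.041 [array([306., 243.]), array([301., 293.])]
```

View pics/s12.png

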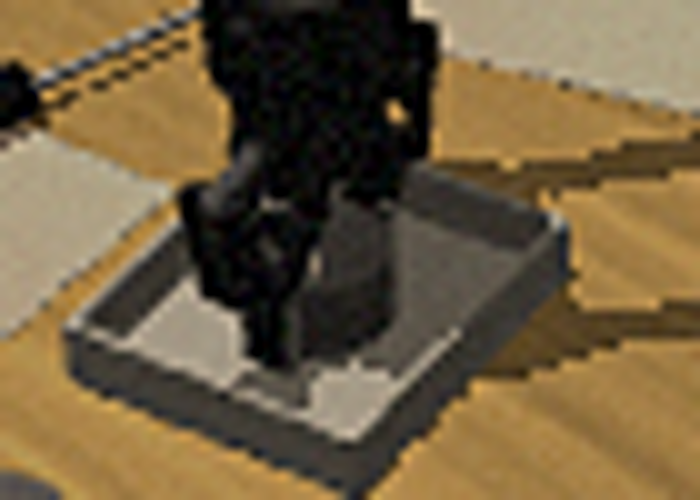

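View pics/w12.png

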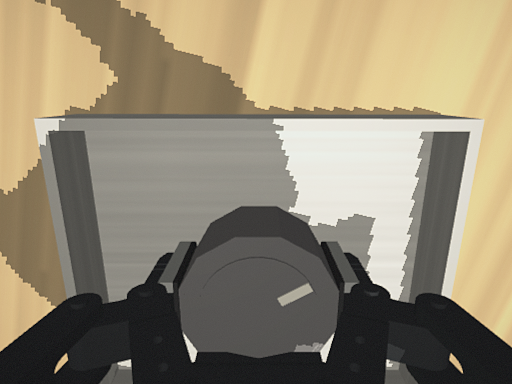

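The scene view shows the finger tips still about 6 mm above the floor. The lid bottom is at floor level, so the lid is what's touching. I'll unload the contact and check.

Emit:
play_rows --commands '[[[0, 0, 0.0, 0, 0, 0], [0, 0, 0.0, 0, 0, 0]]]'

```text
clock: 24.8
tcp_pos: [0.5424, -0.2296, -0.0111]
orientation: [0.618, 0.786, -0.001, 0.001]
wrist_force: [1.3, 0.1, 1.9]
opening: 0.0553
```

```bash
python3 st.py
```

```text
tcp [ 0.5424 -0.2296 -0.0111] yaw 13.7 row [15.509, 4.664, -4.52] [0.0, 0.013, 1.17]
24.8 [1.33 0.1  1.87] [-0.142 -0.193 -0.054] 0.0553 -0.842
```

Emit:
play_rows --commands '[[[0, 0, 0, 0, 0, 0], [0, 0, 0, 0, 0, 0], [0, 0, 0, 0, 0, 0], [0, 0, 0, 0, 0, 0]]]' --gripper 74

```text
clock: 25.3
tcp_pos: [0.5424, -0.2296, -0.0112]
orientation: [0.618, 0.786, -0.001, 0.001]
wrist_force: [0.2, -0.4, -0.7]
opening: 0.074
```

```bash
python3 st.py; python3 -c "
from h import *
cv2.imwrite('pics/w13.png',get_image('wrist'))"
```

```text
tcp [ 0.5424 -0.2296 -0.0112] yaw 13.7 row [15.509, 4.664, -4.523] [-0.0, 0.013, 1.17]
25.3 [ 0.18 -0.36 -0.66] [-0.022  0.027  0.035] 0.074 -0.842
```

View pics/w13.png

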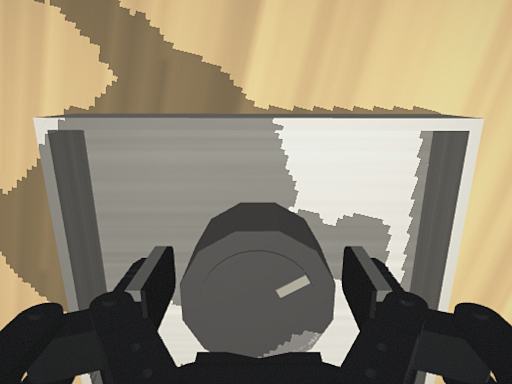

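Released: the lid is lying flat with clear gaps to both fingers. Retracting straight up.

Emit:
play_rows --commands '[[[0, 0, -0.4, 0, 0, 0], [0, 0, -1, 0, 0, 0], [0, 0, -1.8, 0, 0, 0], [0, 0, -3, 0, 0, 0], [0, 0, -4.5, 0, 0, 0], [0, 0, -6, 0, 0, 0], [0, 0, -7.5, 0, 0, 0], [0, 0, -8.5, 0, 0, 0], [0, 0, -8.5, 0, 0, 0]]]'

```text
clock: 26.48
tcp_pos: [0.5439, -0.2301, 0.2054]
orientation: [0.618, 0.786, -0.001, 0.004]
wrist_force: [0.2, -1.3, 0.7]
opening: 0.0736
```

```bash
python3 - <<'E'
from h import *
c=calibration("wrist");im=get_image("wrist");cv2.imwrite('pics/w14.png',im)
cv2.imwrite('pics/s14.png',get_image("scene"));cv2.imwrite('pics/t14.png',get_image("top"))
print(read_state()["tcp_pos"])
E
```

```text
[ 0.54163606 -0.22861643  0.20027194]
```

View pics/w14.png

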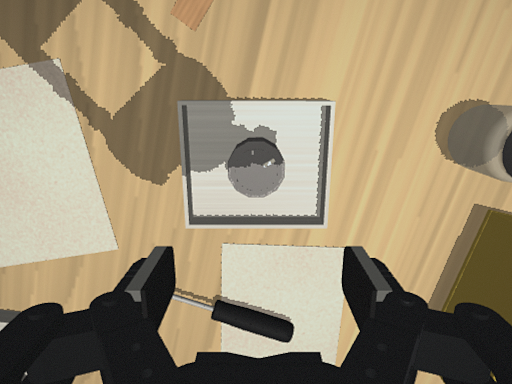

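View pics/s14.png

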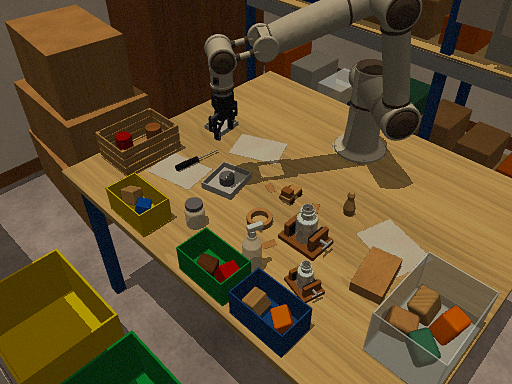

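View pics/t14.png

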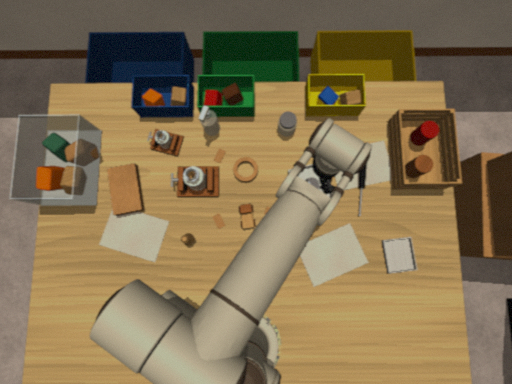

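The lid lies top up in the middle of the large tray: wrist view (257,167), scene view (228,178). The clamped jar is open and the bystanders are where they started. Handing in.

```bash
python3 -c "
from rig import *
print(close_job())"
```

```text
the job is handed in; nothing more can be done
None
```

The jar is open and its lid lies top up in the middle of the large tray; I handed the job in at about 26.6 s of the 72 s.

- **Opening:** A hard 32° twist counter-clockwise broke the lid loose. I spun it on to the stop at about 154°, where the moment reached only about 0.3 N m. After backing off 2°, I lifted it straight off with about 2 N of pull.
- **Placing:** I let go only once the lid was resting lightly on the tray floor.
- **Last checks:** The wrist and scene pictures show the lid flat and top up. The jar neck is open, the bystanders look unmoved, and the gripper is well clear.

Two readings disagreed with the description:
- **Fingertips:** They sat about 20–30 mm behind the reported TCP, not 25 mm ahead of it. My first attempt to grip therefore closed in the air above the lid, touching nothing, and I corrected the height from the pictures.
- **Tray contact:** The lid touched the floor about 3 mm earlier than I had calculated. That gave a brief 15 N push, which I eased off before opening the gripper.

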